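# Hang the weighing pan on a swinging spring balance

## Robot

A 7-joint arm with a two-finger parallel gripper is mounted at the origin on the work surface. World frame = base frame: x ahead of the robot, y to its left, z up, the work surface at z = 0. Lengths are in m, angles in rad, forces in N, time in s.
With the tool pointing down it reaches from about 0.425 to 0.925 m from the base axis. Payload 6.8 kg.
Tool frame: the origin (TCP) lies on the centre line of the jaws, within the pads' length; the fingertips stand 8 mm ahead of it and the grasp point (between the pads) lies 11 mm behind it (bot.tips_ahead is the distance from the TCP to the fingertips, in m); z points along the fingers, y is the line along which they close (so a half turn about z gives the same grasp; the last joint's range is limited). The gripper opens to 85 mm and grips with 20 to 120 N. Pads are 22 mm wide; open, the fingers measure 114 mm over their backs; the gripper's body (76 mm by 85 mm) begins 54 mm behind the grasp point. The pads swing forward as they close: fully open they stand 13 mm farther back than shut.
Start: joints at [1.181, 0.477, 0.022, 1.555, -0.011, 1.109, -0.083], TCP at [0.188, -0.648, 0.239] pointing down, gripper open.
Joint ranges: [-2.96, 2.96], [-0.34, 2.1], [-1.41, 1.46], [0.24, 2.44], [-1.37, 4.51], [0.17, 1.92], [-2.96, 2.96]. Speed limits (rad/s): [2.39, 2.39, 3.14, 3.14, 3.14, 3.14, 3.14].

## Interface

Orientations are given as a unit quaternion [w, x, y, z].
In Python, from station import bot gives the robot as it stands.
- The arm moves only by the tool send_rows, never from a script. Its argument "deltas" is text: rows parted by semicolons, each of 4 numbers parted by spaces: the shift along the tool's x, y, z in m, then the turn about the tool's z in degrees. In form: x y z spin; .... A call has 1 to 5 rows; each row is the pose to reach, as a shift and turn from the pose commanded when the call began, along the tool's axes at that moment; what a row does not reach only later rows make up. A row lasts 1/10 s, in which the tool goes at most 50 mm and 8.59 degrees, less where a joint would pass 70% of its speed; a pose out of reach is approached as far as the arm can. A call with a gripper value outside its range is refused whole. "claw" is the opening, from 0 (shut) to 1 (fully open), set as the call begins (left out, the last holds). The fingers move at their own pace and stop on an object; "force" is the grip in N (left out, the last holds). Time passes only in rows, so rows that repeat a pose let the fingers close. It gives the time, the measured TCP pose, the force, the opening and the grip force at its end, in the units of the state.
- bot.get_obs(): the state, without advancing time (a new reading comes with each control period).
- bot.read_camera(name): name is "scene" or "top" or "wrist"; returns a dict with "img" (400x640x3 uint8, red, green, blue), "depth" (400x640 float32, m along the optical axis (not along the pixel's ray), 0 where there is no reading), "fx", "fy", "cx", "cy" (pixels), "dist_coeffs" ([k1, k2, p1, p2, k3] as OpenCV has them; the pictures are not rectified), "camera_from_world" (4x4, takes a point from world to camera coordinates). Camera axes: x right, y up, looking along -z (the intrinsics and any distortion apply to the point x, -y, -z); pixel columns grow to the right and rows downward; lengths in m; the calibration is good to about 2 mm. A picture is of the moment at which its call begins.
- bot.hand_in(): hands the job in; it is judged then, once.
Trained networks look in a picture, given as the dict that the camera call returned (one of the last four; its "shot" number tells which), for a name from the list of things; names that differ only in an ending like _2 or _b are one class to them, and where a whole thing is asked for, a point or a joint stands for the part that bears it (a point fixed in the world has none). Each returns a list of dicts, best first, with "confidence" (0 to 1); they miss things now and then, are a little off and sometimes report something else, mostly with a low value. They report only what shows in the picture. A call takes as long as a camera call. They do not tell look-alikes from the thing itself.
- bot.masks_of(picture, query): "mask" (400x640 bool, what is visible of it).
- bot.landmark_of(picture, query): "xyz" ([x, y, z] in m, in world coordinates, good to about 4 mm: a listed point, or the origin of a listed thing).
The state is a dict: "t": time; "q": joint angles; "joint_vel": joint speeds; "joint_torque": joint torques, N m; "eef_pos": TCP position; "tool_rot": TCP orientation; "contact_force": force on the tool from outside, world axes, zero at the start; "torque": the same for the moment, N m; "gripper_width": opening from 0.0 (shut) to 1.0 (fully open); "grasp_force": force on a finger pad.
Only numpy, scipy, OpenCV 4.12 (cv2) and the standard library are available. Lean on these libraries where they do the work, as an engineer would, in place of code of your own. Each camera call takes 0.05 s, during which the arm holds its last target. There are 200 camera calls.

## Task

Weigh the find: pick up the pan that it lies in by the handle, and hang the pan by the notch of its wire bail on the hook of the spring balance. The balance is swinging, so first bring its hook to rest with one light touch (of the bail or of a finger) without knocking it, then ease the weight on until your hand carries none of it, so that the balance neither jumps when you let go nor is pulled to its stop. Leave the pan level and hanging almost still with the find in it, and leave the caliper, the jar and the small box where they are.

Things in the scene. Friction and masses are not known exactly. Their poses are not given: they have to be found in the camera images.
- stand: Fixed bench stand: steel base plate 270 x 130 x 12 mm, post 16 mm thick and 0.52 m high, level boom 10 mm thick, 502 mm up, from whose end the balance hangs. Origin on the bench exactly under the balance's pivot; along its own x the post stands at +160 mm and the boom ends at -12 mm, so the hook is reached from the -x side, which faces the robot within about 20 degrees.
- pivot (a point): The eye about which the balance swings freely in every direction like a pendulum (about 0.75 s there and back, dying out only over a minute or more); 475 mm above the bench. At rest the hook hangs straight under it.
- swing_fore (a joint): Swing of the balance about the stand's y axis, rad; 0 is plumb, positive puts the hook towards the stand's -x (the robot).
- swing_side (a joint): Swing about the stand's x axis, rad; 0 is plumb, positive puts the hook towards the stand's +y.
- draw (a joint): How far the spring balance is drawn out, m: 0 unloaded, stop at 0.075. It starts to move at about 0.2 N of load and draws out 17 mm for each further newton (60 N/m). It is lightly damped and jumps if let go while the hand still bears up or pulls down by about 0.4 N or more; pull it out slowly, well under 0.09 m/s.
- balance: Tubular spring balance, aluminium tube 26 mm thick with steel end caps 29 mm thick, from 30 to 170 mm below the pivot, 0.38 kg; it carries the rod and the hook. Delicate: a touch of more than 4 N on it while unloaded is a knock, so meet its swing slowly. Origin at the pivot.
- hook: Hook of 5 mm round steel wire in the balance's xz plane, open towards -x. Origin on the wire's centre line at the lowest point of the bight, 262 mm below the pivot when unloaded. Straight shank on the axis x = 0 from 40 to 72 mm above the origin; below that the neck bows back to x = +13 mm; the tip ends at x = -17 mm, 24 mm above the origin (top of the metal).
- bight (a point): The hook's origin: lowest point of the wire's centre line in the bight. A bail seated in it lies with its own centre line 5 mm above.
- pan: Round aluminium weighing pan, 124 mm across, 22 mm high, 0.12 kg, with a wooden handle and a rigid bail of 5 mm wire. Origin under its centre. Handle along -x, from x = -59 to -119 mm, 12 mm wide, pointing to the robot within about 20 degrees. Bail upright in the plane x = -2 mm: legs at y = +-58 mm; top wire 99 mm up at y = +-44, 103 mm up at y = +-13, notch in its middle.
- grip (a point): Middle of the pan's handle (12 mm wide, 20 mm high), x = -92 mm, 29 mm above the pan's underside; pinch its width from above and firmly, for the pan is nose-heavy in the hand.
- notch (a point): Centre line of the bail's wire at the top of its upward notch (12 mm wide at the top, 26 mm at its mouth, 10 mm deep), 113 mm above the pan's underside, above the pan's centre of mass; the hook's bight belongs under it.
- caliper: Steel caliper, 155 x 50 x 11 mm, lying on the bench; leave alone.
- jar: Small jar, 44 mm across and 55 mm high, standing on the bench; leave alone.
- findbox: Small open wooden box, 75 x 45 x 32 mm, standing on the bench; leave alone.
- find: Corroded lump from the dig, 67 x 48 x 24 mm, lying loose in the middle of the pan; stone, slag or iron, so its mass, somewhere from 0.05 to 0.22 kg, is not known beforehand. Origin under its centre.
Mind the look-alikes: they are no part of the job. Leave any turquoise look-alike of the pan alone.

How it is judged:
By the outcome, as a careful person would: the job done as asked, in the order asked, and still so for the second after the job is handed in, with the robot touching nothing.
It also fails if it takes over 72 s, if anything falls off the work surface, if the arm or the gripper's body presses on something with over 40 N, if the wrist force passes 120 N, or if a joint passes its speed limit or range.

## Working session

There is one attempt and no reset: what is moved stays moved. The work goes in short steps, Python scripts to look and compute and a tool call to move; the robot and the scene stay as the last step left them, time stands still between calls to the robot, and variables do not carry over. Pictures are saved under pics/ and viewed, at most 11 in all, crops included, and the job is handed in when it is done.

Besides the shell and the picture viewer there is one more tool, called after ">>>" as name(argument=value, ...), one argument or row to a line, values as JSON. send_rows: Moves the arm, as the interface text tells. Its arguments: {"type":"object","properties":{"deltas":{"type":"string"},"claw":{"type":"number"},"force":{"type":"number"}},"required":["deltas"]}

```bash
mkdir -p pics; cat > h.py <<'E'
from station import bot
import numpy as np, cv2
np.set_printoptions(precision=4,suppress=True)
def save(p,n): cv2.imwrite(f'pics/{n}.png',cv2.cvtColor(p['img'],cv2.COLOR_RGB2BGR))
def xyz(p,u,v,d=None):
    if d is None: d=p['depth'][int(v),int(u)]
    K=np.array([[p['fx'],0,p['cx']],[0,p['fy'],p['cy']],[0,0,1.]])
    x,y=cv2.undistortPoints(np.array([[[u,v]]],float),K,np.array(p['dist_coeffs'],float))[0,0]
    c=np.array([x*d,-y*d,-d,1]);return (np.linalg.inv(p['camera_from_world'])@c)[:3]
def R(q):
    from scipy.spatial.transform import Rotation as S
    return S.from_quat([q[1],q[2],q[3],q[0]]).as_matrix()
E
python3 - <<'E'
from h import *
o=bot.get_obs();print(o['t'],o['eef_pos'],o['contact_force'],o['gripper_width']);print(R(o['tool_rot']))
for c in ['scene','top']:
    p=bot.read_camera(c);save(p,c+'1')
    for n in ['stand','pivot','hook','bight','pan','grip','notch','find','jar','findbox','caliper']:
        print(c,n,[(np.array(r['xyz']),round(r['confidence'],2)) for r in bot.landmark_of(p,n)][:3])
print(bot.get_obs()['t'])
E
```

```text
0.0 [ 0.1876 -0.6478  0.2383] [-0.1857  0.3885  0.3398] 1.0017508913975488
[[ 0.9605  0.2781 -0.0006]
 [ 0.2781 -0.9605  0.0017]
 [-0.0001 -0.0018 -1.    ]]
scene stand [(array([ 0.6727, -0.2111, -0.0016]), 0.83)]
scene pivot [(array([ 0.6728, -0.2142,  0.4743]), 0.78)]
scene hook [(array([ 0.6806, -0.1951,  0.216 ]), 0.62)]
scene bight [(array([ 0.6802, -0.1962,  0.215 ]), 0.42)]
scene pan [(array([0.2549, 0.3915, 0.0053]), 0.88), (array([0.6577, 0.2124, 0.0037]), 0.64), (array([0.4132, 0.2033, 0.    ]), 0.58)]
scene grip [(array([ 0.4183, -0.2515,  0.0315]), 0.97), (array([0.3767, 0.117 , 0.0275]), 0.9), (array([0.5712, 0.2357, 0.029 ]), 0.77)]
scene notch [(array([ 0.4224, -0.1675,  0.118 ]), 0.94), (array([0.2544, 0.3917, 0.113 ]), 0.88), (array([0.4134, 0.1995, 0.1154]), 0.73)]
scene find [(array([ 0.6546,  0.2143, -0.0003]), 0.82), (array([ 0.6672, -0.2087,  0.4737]), 0.52)]
scene jar [(array([ 0.6104,  0.0085, -0.001 ]), 0.77)]
scene findbox [(array([ 0.7639, -0.0041, -0.0011]), 0.88)]
scene caliper [(array([ 0.4343, -0.0064,  0.0013]), 0.74)]
top stand [(array([ 0.6706, -0.21
[... 199 characters left out ...]
0.2132]), 0.45)]
top bight [(array([ 0.6925, -0.182 ,  0.2194]), 0.6)]
top pan [(array([ 0.2498,  0.3945, -0.0012]), 0.92), (array([ 0.4098,  0.2033, -0.    ]), 0.81), (array([ 0.4213, -0.1647,  0.0004]), 0.73)]
top grip [(array([0.2216, 0.3159, 0.033 ]), 0.93), (array([0.3791, 0.1218, 0.0277]), 0.92), (array([0.5679, 0.2358, 0.0261]), 0.82)]
top notch [(array([0.4112, 0.2026, 0.1152]), 0.82), (array([0.6576, 0.2176, 0.113 ]), 0.66), (array([0.2485, 0.39  , 0.1139]), 0.66)]
top find [(array([0.6515, 0.2146, 0.0017]), 0.49)]
top jar [(array([ 0.6094,  0.0088, -0.    ]), 0.74)]
top findbox [(array([ 0.762 , -0.0053, -0.0029]), 0.91)]
top caliper [(array([ 0.4318, -0.0056,  0.0009]), 0.55)]
1.2
```

View pics/scene1.png

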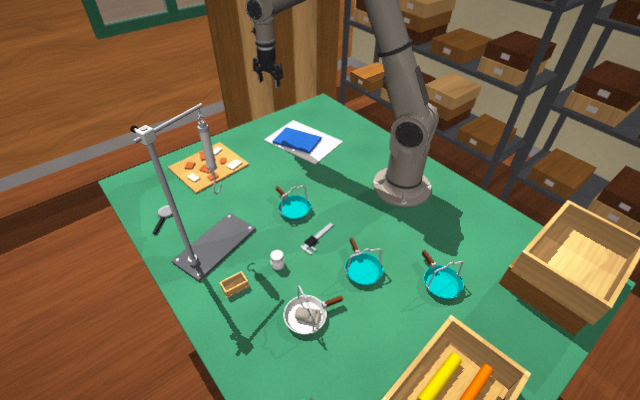

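View pics/top1.png

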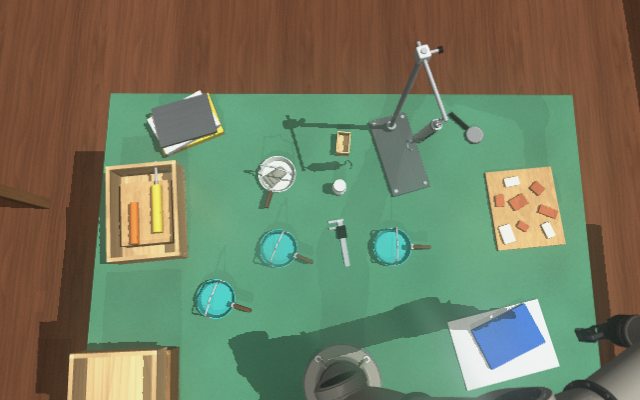

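The scene image shows the pan with the find (silver, pixel 305,315) and the balance hanging at about (208,150). The turquoise pans are the decoys. I'm moving over to the pan's handle.

>>> send_rows(
  deltas="0.04 -0.028 0 0; 0.08 -0.056 0 0; 0.12 -0.084 0 0; 0.16 -0.112 0 0; 0.20 -0.14 0 0",
)

```text
t: 1.7
eef_pos: [0.3419, -0.4567, 0.2396]
tool_rot: [0.0, 0.99, 0.14, 0.0]
contact_force: [1.1, -0.1, -0.2]
gripper_width: 1.002
grasp_force: 0.0
```

>>> send_rows(
  deltas="0.031 -0.037 0 0; 0.061 -0.074 0 0; 0.092 -0.112 0 0; 0.122 -0.149 0 0; 0.153 -0.186 0 0",
)

```text
t: 2.2
eef_pos: [0.4366, -0.2354, 0.2397]
tool_rot: [0.0, 0.99, 0.14, 0.0]
contact_force: [1.2, 0.3, -0.3]
gripper_width: 1.001
grasp_force: 0.0
```

>>> send_rows(
  deltas="0.026 -0.04 0 0; 0.052 -0.08 0 0; 0.078 -0.12 0 0; 0.104 -0.16 0 0; 0.13 -0.20 0 0",
)

```text
t: 2.7
eef_pos: [0.5058, -0.007, 0.2397]
tool_rot: [0.0, 0.99, 0.14, 0.0]
contact_force: [0.4, -0.9, 0.7]
gripper_width: 1.0
grasp_force: 0.0
```

>>> send_rows(
  deltas="0.026 -0.04 0 0; 0.052 -0.08 0 0; 0.078 -0.12 0 0; 0.104 -0.16 0 0; 0.13 -0.20 0 0",
)

```text
t: 3.2
eef_pos: [0.5752, 0.2211, 0.2394]
tool_rot: [0.0, 0.99, 0.14, 0.0]
contact_force: [1.2, -0.3, 0.7]
gripper_width: 1.0
grasp_force: 0.0
```

>>> send_rows(
  deltas="0 0 0 8; 0 0 0 16; 0 0 0 24; 0 0 0 30; 0 0 0 30",
)

```text
t: 3.7
eef_pos: [0.5747, 0.2195, 0.2394]
tool_rot: [0.0, 0.993, -0.121, 0.0]
contact_force: [-0.2, -0.2, 0.5]
gripper_width: 0.999
grasp_force: 0.0
```

```bash
python3 - <<'E'
from h import *
o=bot.get_obs();print(o['t'],o['eef_pos'],o['contact_force'],o['q']);print(R(o['tool_rot']))
p=bot.read_camera('wrist');save(p,'w1')
for n in ['pan','grip','notch']:
    print(n,[(np.array(r['xyz']),round(r['confidence'],2)) for r in bot.landmark_of(p,n)][:2])
# stand yaw from top depth: boom points z 0.48..0.52
p=bot.read_camera('top');
K=np.array([[p['fx'],0,p['cx']],[0,p['fy'],p['cy']],[0,0,1.]])
v,u=np.mgrid[0:400,0:640]
pt=np.stack([u.ravel(),v.ravel()],1).astype(float)[:,None]
n=cv2.undistortPoints(pt,K,np.array(p['dist_coeffs'],float))[:,0]
d=p['depth'].ravel();c=np.stack([n[:,0]*d,-n[:,1]*d,-d,np.ones_like(d)])
w=(np.linalg.inv(p['camera_from_world'])@c)[:3].T
m=(d>0)&(w[:,2]>.47)&(w[:,2]<.53)&(w[:,0]>.6)&(w[:,0]<.9)&(w[:,1]>-.35)&(w[:,1]<-.05)
b=w[m];print(len(b),b.min(0),b.max(0)); vx,vy,x0,y0=cv2.fitLine(b[:,:2].astype(np.float32),cv2.DIST_HUBER,0,.01,.01).ravel();print('yaw',np.degrees(np.arctan2(vy,vx)),x0,y0)
print([(r['xyz'],r['confidence']) for r in bot.landmark_of(p,'pivot')])
E
```

```text
3.7 [0.5747 0.2195 0.2394] [-0.2488 -0.1649  0.4636] [-0.2119  0.4012 -0.335   1.6867  0.1466  1.0782 -2.4051]
[[ 0.9707 -0.2402  0.0002]
 [-0.2402 -0.9707 -0.0002]
 [ 0.0003  0.0002 -1.    ]]
pan [(array([ 0.4119,  0.2027, -0.0028]), 0.87), (array([ 0.2527,  0.3938, -0.0019]), 0.79)]
grip [(array([0.5709, 0.2395, 0.0269]), 0.95)]
notch [(array([0.4145, 0.2001, 0.1103]), 0.92), (array([0.654 , 0.2148, 0.1098]), 0.78)]
649 [ 0.6572 -0.2178  0.4712] [ 0.8552 -0.1476  0.5268]
yaw 17.052645 0.7590382 -0.18179338
[([0.6716, -0.2111, 0.4732], 0.87)]
```

View pics/w1.png

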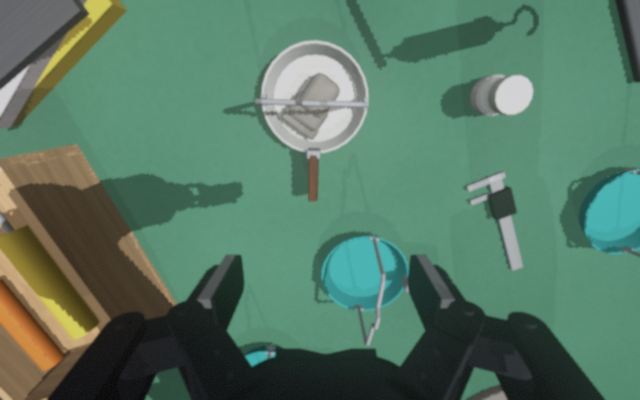

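The wrist image shows the handle at (313,155) to (313,198), in line with the tool, and the bail across (262..365,102). I'm descending onto the handle and pinching it.

>>> send_rows(
  deltas="-0.009 -0.016 0.03 0; -0.009 -0.016 0.07 0; -0.009 -0.016 0.11 0; -0.009 -0.016 0.14 0; -0.009 -0.016 0.16 0",
  claw=0.4,
  force=20,
)

```text
t: 4.5
eef_pos: [0.5686, 0.2364, 0.0767]
tool_rot: [0.001, 0.993, -0.12, -0.001]
contact_force: [-0.3, -0.4, 0.4]
gripper_width: 0.402
grasp_force: 0.0
```

```bash
python3 - <<'E'
from h import *
o=bot.get_obs();print(o['t'],o['eef_pos'],o['contact_force'])
p=bot.read_camera('wrist');save(p,'w2')
for n in ['grip','notch']:
    print(n,[(np.array(r['xyz']),round(r['confidence'],2)) for r in bot.landmark_of(p,n)][:2])
E
```

```text
4.5 [0.5686 0.2364 0.0767] [-0.2625 -0.3583  0.3786]
grip [(array([0.5748, 0.238 , 0.0319]), 0.87), (array([0.6556, 0.208 , 0.0006]), 0.18)]
notch [(array([0.6513, 0.2143, 0.11  ]), 0.72)]
```

View pics/w2.png

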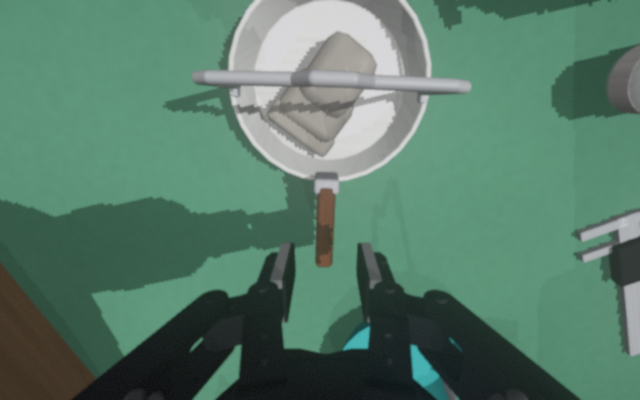

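The handle at (325,185..265) is centred between the fingers. Next I finish the descent and grip it.

>>> send_rows(
  deltas="0.003 0 0.02 0; 0.003 0 0.038 0; 0.003 0 0.05 0; 0.003 0 0.058 0; 0.003 0 0.058 0",
)

```text
t: 5.15
eef_pos: [0.5725, 0.2364, 0.0211]
tool_rot: [0.0, 0.993, -0.121, -0.0]
contact_force: [-0.2, 0.3, 0.1]
gripper_width: 0.405
grasp_force: 0.0
```

>>> send_rows(
  deltas="0 0 0 0; 0 0 0 0; 0 0 0 0; 0 0 0 0; 0 0 0 0",
  claw=0,
  force=90,
)

```text
t: 5.65
eef_pos: [0.5734, 0.2367, 0.0224]
tool_rot: [-0.0, 0.993, -0.121, 0.001]
contact_force: [-0.7, -1.9, 6.7]
gripper_width: 0.122
grasp_force: 88.0
```

>>> send_rows(
  deltas="0 0 0 0; 0 0 0 0; 0 0 0 0; 0 0 0 0",
)

```text
t: 6.05
eef_pos: [0.5734, 0.2367, 0.0224]
tool_rot: [-0.0, 0.993, -0.121, 0.001]
contact_force: [-1.6, -1.4, 6.4]
gripper_width: 0.122
grasp_force: 88.0
```

>>> send_rows(
  deltas="0 0 -0.003 0; 0 0 -0.008 0; 0 0 -0.016 0; 0 0 -0.026 0; 0 0 -0.038 0",
)

```text
t: 6.55
eef_pos: [0.5724, 0.2363, 0.06]
tool_rot: [0.0, 0.993, -0.121, -0.0]
contact_force: [0.4, -0.6, -3.4]
gripper_width: 0.119
grasp_force: 87.4
```

>>> send_rows(
  deltas="0 0 -0.014 0; 0 0 -0.028 0; 0 0 -0.038 0; 0 0 -0.044 0; 0 0 -0.046 0",
)

```text
t: 7.05
eef_pos: [0.573, 0.2365, 0.1063]
tool_rot: [-0.0, 0.993, -0.121, 0.001]
contact_force: [0.3, 0.2, -2.6]
gripper_width: 0.122
grasp_force: 87.5
```

```bash
python3 - <<'E'
from h import *
p=bot.read_camera('wrist');save(p,'w3')
o=bot.get_obs();print(o['t'],o['eef_pos'],o['contact_force'],o['torque'],o['q'])
T=R(o['tool_rot'])
for n in ['notch','pan']:
    for r in bot.landmark_of(p,n)[:2]: print(n,np.array(r['xyz']),r['confidence'],T.T@(np.array(r['xyz'])-o['eef_pos']))
E
```

```text
7.1 [0.5729 0.2364 0.1059] [-0.4738  0.1712 -3.6594] [0.0566 0.3082 0.0295] [-0.2605  0.5555 -0.3118  1.7858  0.2205  0.8337 -2.4899]
pan [0.6544 0.2105 0.0814] 0.68 [0.0854 0.0056 0.0246]
```

View pics/w3.png

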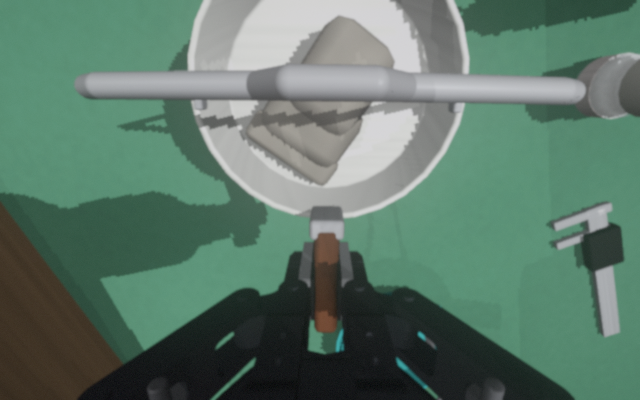

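The pan is held level, the find is in it, and the notch shows at (336,82). I'm carrying it smoothly to in front of the balance.

>>> send_rows(
  deltas="0.001 0.01 -0.008 0; 0.003 0.03 -0.023 0; 0.005 0.06 -0.043 0; 0.008 0.09 -0.063 0; 0.011 0.12 -0.075 0",
)

```text
t: 7.7
eef_pos: [0.5546, 0.1155, 0.1818]
tool_rot: [0.0, 0.993, -0.121, 0.001]
contact_force: [1.4, -0.2, -3.3]
gripper_width: 0.119
grasp_force: 87.8
```

>>> send_rows(
  deltas="0.003 0.03 -0.004 0; 0.006 0.06 -0.004 0; 0.008 0.09 -0.004 0; 0.011 0.12 -0.004 0; 0.014 0.15 -0.004 0",
)

```text
t: 8.2
eef_pos: [0.5313, -0.0337, 0.1844]
tool_rot: [0.0, 0.993, -0.121, -0.0]
contact_force: [0.4, 0.5, -3.0]
gripper_width: 0.118
grasp_force: 87.8
```

>>> send_rows(
  deltas="0.003 0.03 0 0; 0.006 0.06 0 0; 0.008 0.09 0 0; 0.011 0.12 0 0; 0.014 0.15 0 0",
)

```text
t: 8.7
eef_pos: [0.5087, -0.1825, 0.1844]
tool_rot: [0.0, 0.993, -0.121, -0.0]
contact_force: [0.8, 0.2, -2.8]
gripper_width: 0.124
grasp_force: 87.7
```

>>> send_rows(
  deltas="0.003 0.03 0 0; 0.005 0.055 0 0; 0.007 0.073 0 0; 0.008 0.083 0 0; 0.008 0.088 0 0",
)

```text
t: 9.2
eef_pos: [0.4958, -0.2691, 0.1842]
tool_rot: [0.0, 0.993, -0.121, -0.0]
contact_force: [-1.3, -0.2, -3.2]
gripper_width: 0.124
grasp_force: 87.7
```

>>> send_rows(
  deltas="0 0 0 -3; 0 0 0 -9; 0 0 0 -16; 0 0 0 -23; 0 0 0 -28",
)

```text
t: 9.7
eef_pos: [0.4968, -0.2668, 0.1843]
tool_rot: [-0.0, 0.992, 0.126, -0.0]
contact_force: [-0.3, -1.3, -3.2]
gripper_width: 0.122
grasp_force: 87.8
```

>>> send_rows(
  deltas="0 0 0 -3; 0 0 0 -4; 0 0 0 -4; 0 0 0 -4",
)

```text
t: 10.1
eef_pos: [0.4967, -0.2677, 0.1843]
tool_rot: [-0.0, 0.988, 0.157, -0.0]
contact_force: [-0.8, -0.1, -3.9]
gripper_width: 0.12
grasp_force: 87.8
```

```bash
python3 - <<'E'
from h import *
o=bot.get_obs();print(o['t'],o['eef_pos'],o['contact_force'],o['torque'],o['q'])
T=R(o['tool_rot']);print(T)
p=bot.read_camera('wrist');save(p,'w4')
for r in bot.landmark_of(p,'notch')[:2]: print('wn',np.array(r['xyz']),r['confidence'],T.T@(np.array(r['xyz'])-o['eef_pos']))
ey=np.array([-.292,.956,0]);ex=np.array([.956,.292,0]);pv=np.array([.6725,-.2125,.475])
for i in range(8):
    t=bot.get_obs()['t'];p=bot.read_camera('scene')
    for n in (['bight','notch'] if i%4==0 else ['bight']):
        for r in bot.landmark_of(p,n)[:1]:
            d=np.array(r['xyz'])-pv;print(round(t,2),n,np.array(r['xyz']),round(r['confidence'],2),'stand',d@ex,d@ey)
save(p,'s2')
E
```

```text
10.1 [ 0.4967 -0.2677  0.1843] [-0.7504 -0.1126 -3.9152] [-0.0574  0.2539  0.0364] [ 0.6208  0.3739 -0.2961  1.8629  0.1339  0.9241 -0.9914]
[[ 0.9504  0.3111 -0.    ]
 [ 0.3111 -0.9504  0.    ]
 [-0.     -0.     -1.    ]]
wn [ 0.4181 -0.1617  0.1119] 0.91 [-0.0417 -0.1252  0.0724]
wn [ 0.5738 -0.2388  0.1655] 0.46 [ 0.0822 -0.0035  0.0188]
10.2 bight [ 0.6882 -0.186   0.2105] 0.54 stand 0.022747200000000044 0.020749599999999983
10.2 notch [ 0.4229 -0.1696  0.1153] 0.93 stand -0.22609079999999998 0.11389559999999999
10.35 bight [ 0.678  -0.1982  0.2149] 0.54 stand 0.00943360000000006 0.012064799999999988
10.45 bight [ 0.4347 -0.0066  0.0006] 0.62 stand -0.167214 0.266278
10.65 bight [ 0.6532 -0.2326  0.2146] 0.55 stand -0.024319999999999984 -0.01358000000000001
10.65 notch [0.4154 0.1989 0.1159] 0.85 stand -0.12565880000000001 0.46837159999999994
10.8 bight [ 0.5807 -0.2432  0.1622] 0.3 stand -0.09672519999999998 -0.0025436000000000083
10.9 bight [ 0.6867 -0.191   0.2128] 0.38 stand 0.019853199999999988 0.016407599999999994
11.0 bight [ 0.6848 -0.1908  0.213 ] 0.6 stand 0.018095199999999974 0.0171536
```

View pics/w4.png

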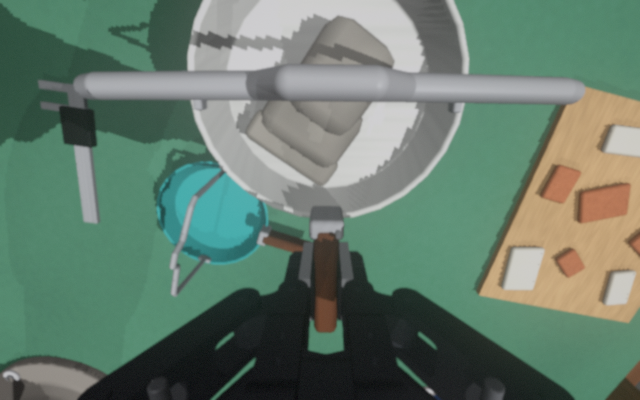

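The find is still in the pan and the bail notch shows at (336,80). I'll locate the notch from depth in the wrist picture.

```bash
python3 - <<'E'
from h import *
p=bot.read_camera('wrist');o=bot.get_obs();T=R(o['tool_rot']);e=np.array(o['eef_pos'])
ex=np.array([.956,.292,0]);ey=np.array([-.292,.956,0]);pv=np.array([.6725,-.2125,.475])
for u in [110,200,300,336,370,470,560]:
    col=p['depth'][40:130,u];vs=np.where((col>0)&(col<col[col>0].min()+.006))[0]+40
    v=vs.mean();w=xyz(p,u,v,np.median(p['depth'][vs,u]));print(u,v,len(vs),w,'tool',T.T@(w-e),'stand',(w-pv)@ex,(w-pv)@ey)
for _ in range(3):
    bot.read_camera('wrist');o=bot.get_obs();print(o['t'],o['contact_force'],o['torque'])
E
```

```text
110 84.60714285714286 28 [ 0.5669 -0.2029  0.2623] tool [ 0.087 -0.04  -0.078] stand -0.09816848988300583 0.04000071056729531
200 85.9090909090909 22 [ 0.5719 -0.2194  0.2642] tool [ 0.0866 -0.0228 -0.0799] stand -0.09822453185380157 0.02277153984214943
300 104.6 15 [ 0.5706 -0.2312  0.1854] tool [ 0.0817 -0.012  -0.0011] stand -0.10293023510418807 0.011859979863248327
336 51.5 24 [ 0.5951 -0.2394  0.1877] tool [ 0.1024  0.0034 -0.0034] stand -0.0818958727935284 -0.003146321461870771
370 52.0 25 [ 0.5994 -0.2527  0.1868] tool [ 0.1024  0.0174 -0.0025] stand -0.08166020982775819 -0.01712650914377036
470 90.15 20 [ 0.586  -0.2647  0.2643] tool [ 0.0859  0.0246 -0.0799] stand -0.09796333798204859 -0.024643993583953534
560 90.92592592592592 27 [ 0.5915 -0.2815  0.2623] tool [ 0.086   0.0423 -0.0779] stand -0.09757924328191489 -0.04226968322328431
11.2 [-0.0758  0.2279 -2.9278] [-0.0301  0.2508 -0.0598]
11.25 [ 0.0268  1.0827 -2.7951] [-0.0856  0.2812  0.0291]
11.3 [-0.3064  0.318  -2.6716] [-0.059   0.2623  0.0093]
```

>>> send_rows(
  deltas="0.006 0 0 0; 0.018 0 0 0; 0.03 0 0 0; 0.04 0 0 0; 0.046 0 0 0",
)

```text
t: 11.8
eef_pos: [0.542, -0.2527, 0.1842]
tool_rot: [-0.0, 0.987, 0.158, 0.0]
contact_force: [0.4, -0.6, -3.6]
gripper_width: 0.122
grasp_force: 87.8
```

```bash
python3 - <<'E'
from h import *
p=bot.read_camera('wrist');o=bot.get_obs();T=R(o['tool_rot']);e=np.array(o['eef_pos'])
C=np.linalg.inv(p['camera_from_world']);print('cam in tool',T.T@(C[:3,3]-e),'look',T.T@(-C[:3,2]))
p=bot.read_camera('scene');save(p,'s3');cv2.imwrite('pics/s3c.png',cv2.resize(cv2.cvtColor(p['img'][60:260,120:340],cv2.COLOR_RGB2BGR),None,fx=2.7,fy=2.7,interpolation=cv2.INTER_CUBIC))
print(o['t'],e,o['contact_force'],o['torque'])
E
```

```text
cam in tool [ 0.0841 -0.0006 -0.1341] look [-0.3257 -0.0006  0.9455]
11.85 [ 0.5426 -0.2524  0.1843] [ 1.2698  0.0983 -3.1344] [-0.055   0.141   0.0627]
```

View pics/s3c.png

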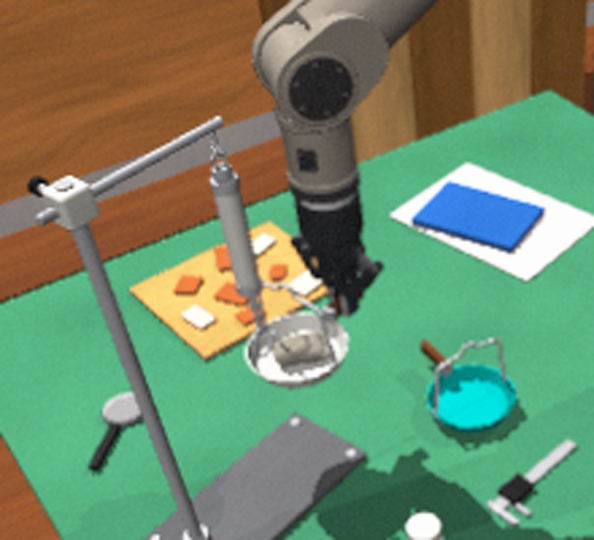

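The bail is coming up to the still-swinging hook, and there is clearance between the gripper and the tube. I'm easing in slowly now.

>>> send_rows(
  deltas="0.003 0 0 0; 0.006 0 0 0; 0.009 0 0 0; 0.012 0 0 0; 0.014 0 0 0",
)

```text
t: 12.4
eef_pos: [0.5539, -0.2493, 0.1844]
tool_rot: [0.0, 0.987, 0.158, 0.0]
contact_force: [-0.3, -0.7, -3.8]
gripper_width: 0.119
grasp_force: 87.8
```

>>> send_rows(
  deltas="0.001 0 0 0; 0.002 0 0 0; 0.003 0 0 0; 0.004 0 0 0; 0.005 0 0 0",
)

```text
t: 12.9
eef_pos: [0.5584, -0.2479, 0.1843]
tool_rot: [0.0, 0.987, 0.158, -0.0]
contact_force: [-0.1, 0.9, -3.0]
gripper_width: 0.122
grasp_force: 87.8
```

>>> send_rows(
  deltas="0.001 0 0 0; 0.002 0 0 0; 0.003 0 0 0; 0.004 0 0 0; 0.005 0 0 0",
)

```text
t: 13.4
eef_pos: [0.5632, -0.2462, 0.1843]
tool_rot: [0.0, 0.987, 0.158, -0.0]
contact_force: [-1.2, -0.5, -2.9]
gripper_width: 0.12
grasp_force: 87.8
```

>>> send_rows(
  deltas="0.001 0 0 0; 0.002 0 0 0; 0.003 0 0 0; 0.004 0 0 0; 0.005 0 0 0",
)

```text
t: 13.9
eef_pos: [0.568, -0.2447, 0.1843]
tool_rot: [0.0, 0.987, 0.158, 0.0]
contact_force: [0.0, -0.7, -3.9]
gripper_width: 0.12
grasp_force: 87.8
```

>>> send_rows(
  deltas="0.001 0 0 0; 0.002 0 0 0; 0.003 0 0 0; 0.004 0 0 0; 0.005 0 0 0",
)

```text
t: 14.4
eef_pos: [0.5728, -0.2431, 0.1843]
tool_rot: [-0.0, 0.987, 0.158, 0.0]
contact_force: [-0.0, 0.8, -2.7]
gripper_width: 0.121
grasp_force: 87.7
```

>>> send_rows(
  deltas="0.001 0 0 0; 0.002 0 0 0; 0.003 0 0 0; 0.004 0 0 0; 0.005 0 0 0",
)

```text
t: 14.9
eef_pos: [0.5774, -0.2416, 0.1843]
tool_rot: [0.0, 0.987, 0.158, -0.0]
contact_force: [0.1, -0.3, -2.4]
gripper_width: 0.119
grasp_force: 87.7
```

>>> send_rows(
  deltas="0.001 0 0 0; 0.002 0 0 0; 0.003 0 0 0; 0.004 0 0 0; 0.005 0 0 0",
)

```text
t: 15.4
eef_pos: [0.5822, -0.24, 0.1843]
tool_rot: [-0.0, 0.987, 0.158, -0.0]
contact_force: [1.0, -0.3, -2.7]
gripper_width: 0.123
grasp_force: 87.7
```

```bash
python3 - <<'E'
from h import *
ey=np.array([-.292,.956,0]);ex=np.array([.956,.292,0]);pv=np.array([.6725,-.2125,.475])
for i in range(6):
    t=bot.get_obs()['t'];p=bot.read_camera('scene')
    for n in (['bight','notch'] if i%3==0 else ['bight']):
        for r in bot.landmark_of(p,n)[:3]:
            w=np.array(r['xyz']);d=w-pv
            if abs(d@ex)<.06 and abs(d@ey)<.06: print(round(t,2),n,w,round(r['confidence'],2),'stand',d@ex,d@ey)
o=bot.get_obs();print(o['t'],o['eef_pos'],o['contact_force'])
cv2.imwrite('pics/s4c.png',cv2.resize(cv2.cvtColor(p['img'][100:220,160:300],cv2.COLOR_RGB2BGR),None,fx=4.5,fy=4.5,interpolation=cv2.INTER_CUBIC))
E
```

```text
15.4 bight [ 0.6672 -0.2073  0.2151] 0.51 stand -0.003548399999999977 0.006518799999999975
15.55 bight [ 0.6704 -0.2089  0.2126] 0.54 stand -0.0009563999999999933 0.0040547999999999895
15.65 bight [ 0.6741 -0.2111  0.2116] 0.65 stand 0.001938400000000039 0.0008711999999999718
15.65 bight [ 0.6667 -0.2103  0.4784] 0.43 stand -0.004902400000000024 0.003796800000000015
15.75 bight [ 0.6715 -0.2138  0.2119] 0.47 stand -0.0013355999999999995 -0.0009507999999999955
15.75 notch [ 0.6661 -0.215   0.2742] 0.67 stand -0.006848399999999964 -0.0005212000000000134
15.9 bight [ 0.668  -0.2141  0.2123] 0.38 stand -0.004769199999999956 -0.00021560000000003232
16.0 bight [ 0.6711 -0.2082  0.2132] 0.41 stand -8.279999999995917e-05 0.004519599999999986
16.1 [ 0.5822 -0.2401  0.1843] [-0.2059  0.112  -2.7233]
```

View pics/s4c.png

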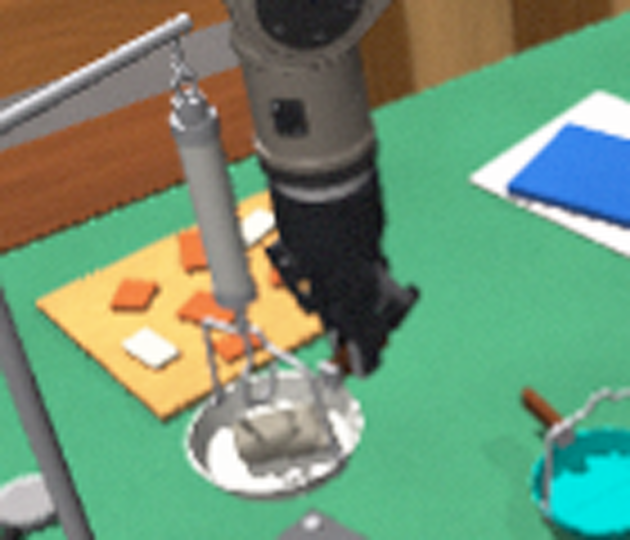

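The bail bears on the shank at (240,325) and the swing is down to a few millimetres. I'll lean the hook slightly past plumb to take out the rest, then ease back.

>>> send_rows(
  deltas="0.001 0 0 0; 0.002 0 0 0; 0.003 0 0 0; 0.004 0 0 0; 0.005 0 0 0",
)

```text
t: 16.6
eef_pos: [0.587, -0.2384, 0.1843]
tool_rot: [0.0, 0.987, 0.158, 0.0]
contact_force: [0.6, 0.5, -4.3]
gripper_width: 0.12
grasp_force: 87.7
```

>>> send_rows(
  deltas="0.001 0 0 0; 0.002 0 0 0; 0.003 0 0 0; 0.004 0 0 0; 0.005 0 0 0",
)

```text
t: 17.1
eef_pos: [0.5917, -0.2369, 0.1843]
tool_rot: [0.0, 0.987, 0.158, -0.0]
contact_force: [-0.2, -0.5, -2.8]
gripper_width: 0.122
grasp_force: 87.7
```

>>> send_rows(
  deltas="0 0 0 0; 0 0 0 0; 0 0 0 0; 0 0 0 0; 0 0 0 0",
)

```text
t: 17.6
eef_pos: [0.5916, -0.237, 0.1843]
tool_rot: [0.0, 0.987, 0.158, 0.0]
contact_force: [0.1, -0.4, -3.9]
gripper_width: 0.122
grasp_force: 87.7
```

>>> send_rows(
  deltas="0 0 0 0; 0 0 0 0; 0 0 0 0; 0 0 0 0; 0 0 0 0",
)

```text
t: 18.1
eef_pos: [0.5917, -0.2369, 0.1843]
tool_rot: [0.0, 0.987, 0.158, 0.0]
contact_force: [-0.6, -0.8, -4.2]
gripper_width: 0.119
grasp_force: 87.7
```

>>> send_rows(
  deltas="-0.0005 0 0 0; -0.001 0 0 0; -0.0015 0 0 0; -0.002 0 0 0; -0.0025 0 0 0",
)

```text
t: 18.6
eef_pos: [0.5892, -0.2378, 0.1843]
tool_rot: [0.0, 0.987, 0.158, 0.0]
contact_force: [-0.8, 0.8, -2.7]
gripper_width: 0.121
grasp_force: 87.7
```

>>> send_rows(
  deltas="-0.0005 0 0 0; -0.001 0 0 0; -0.0015 0 0 0; -0.002 0 0 0; -0.0025 0 0 0",
)

```text
t: 19.1
eef_pos: [0.5869, -0.2385, 0.1843]
tool_rot: [0.0, 0.987, 0.158, 0.0]
contact_force: [0.0, 0.3, -4.5]
gripper_width: 0.122
grasp_force: 87.7
```

>>> send_rows(
  deltas="-0.0005 0 0 0; -0.001 0 0 0; -0.0015 0 0 0; -0.002 0 0 0; -0.0025 0 0 0",
)

```text
t: 19.6
eef_pos: [0.5845, -0.2392, 0.1843]
tool_rot: [-0.0, 0.987, 0.158, -0.0]
contact_force: [-0.2, 0.6, -3.1]
gripper_width: 0.122
grasp_force: 87.7
```

```bash
python3 - <<'E'
from h import *
ey=np.array([-.292,.956,0]);ex=np.array([.956,.292,0]);pv=np.array([.6725,-.2125,.475])
f=[]
for i in range(6):
    t=bot.get_obs()['t'];p=bot.read_camera('scene')
    for n in (['bight','notch'] if i%3==0 else ['bight']):
        for r in bot.landmark_of(p,n)[:3]:
            w=np.array(r['xyz']);d=w-pv
            if abs(d@ex)<.06 and abs(d@ey)<.06 and d[2]<-.1: print(round(t,2),n,w,round(r['confidence'],2),'stand',d@ex,d@ey)
    o=bot.get_obs();f.append(np.r_[o['contact_force'],o['torque']])
print(o['t'],o['eef_pos'],np.mean(f,0),np.std(f,0))
E
```

```text
19.6 bight [ 0.6727 -0.2104  0.2129] 0.38 stand 0.0008043999999999762 0.0019491999999999975
19.6 notch [ 0.6691 -0.2164  0.273 ] 0.67 stand -0.004389199999999965 -0.002735600000000026
19.75 bight [ 0.6693 -0.2099  0.2131] 0.45 stand -0.0022999999999999843 0.003419999999999986
19.85 bight [ 0.6726 -0.2099  0.213 ] 0.41 stand 0.0008547999999999868 0.002456399999999995
19.95 bight [ 0.6681 -0.2114  0.2144] 0.55 stand -0.0038851999999999637 0.0023363999999999785
19.95 notch [ 0.6697 -0.2125  0.2722] 0.86 stand -0.0026768000000000234 0.0008176000000000072
20.2 bight [ 0.6592 -0.2131  0.1606] 0.65 stand -0.012889999999999985 0.003309999999999977
20.2 bight [ 0.6724 -0.2089  0.2148] 0.42 stand 0.0009556000000000082 0.003470799999999989
20.3 [ 0.5846 -0.2393  0.1843] [-0.0177 -0.0465 -3.2863 -0.1024  0.273  -0.0083] [0.392  0.5659 0.4416 0.0511 0.0193 0.0279]
```

The hook is at rest. Now I clear the bail slightly, shift 2 mm sideways and lower it into the throat of the hook.

>>> send_rows(
  deltas="-0.0005 0 0 0; -0.001 -0.0005 0 0; -0.0015 -0.001 0 0; -0.002 -0.0015 0 0; -0.0025 -0.002 0 0",
)

```text
t: 20.8
eef_pos: [0.5815, -0.2381, 0.1843]
tool_rot: [0.0, 0.987, 0.158, 0.0]
contact_force: [0.1, -0.1, -2.8]
gripper_width: 0.122
grasp_force: 87.7
```

>>> send_rows(
  deltas="0 0 0.002 0; 0 0 0.005 0; 0 0 0.009 0; 0 0 0.013 0; 0 0 0.017 0",
)

```text
t: 21.3
eef_pos: [0.5814, -0.2381, 0.1668]
tool_rot: [-0.0, 0.987, 0.158, -0.0]
contact_force: [-1.0, 0.3, -2.8]
gripper_width: 0.119
grasp_force: 87.7
```

>>> send_rows(
  deltas="0 0 0.004 0; 0 0 0.008 0; 0 0 0.012 0; 0 0 0.015 0; 0 0 0.018 0",
)

```text
t: 21.8
eef_pos: [0.5816, -0.2381, 0.149]
tool_rot: [-0.0, 0.987, 0.158, -0.0]
contact_force: [-0.4, -0.1, -3.6]
gripper_width: 0.119
grasp_force: 87.7
```

>>> send_rows(
  deltas="0.001 0 0.001 0; 0.002 0 0.003 0; 0.003 0 0.005 0; 0.004 0 0.007 0; 0.005 0 0.009 0",
)

```text
t: 22.3
eef_pos: [0.5865, -0.2365, 0.1402]
tool_rot: [0.0, 0.987, 0.158, 0.0]
contact_force: [0.1, 0.7, -3.8]
gripper_width: 0.121
grasp_force: 87.6
```

```bash
python3 - <<'E'
from h import *
ey=np.array([-.292,.956,0]);ex=np.array([.956,.292,0]);pv=np.array([.6725,-.2125,.475])
f=[]
for i in range(4):
    t=bot.get_obs()['t'];p=bot.read_camera('scene')
    for n in ['bight','notch']:
        for r in bot.landmark_of(p,n)[:3]:
            w=np.array(r['xyz']);d=w-pv
            if abs(d@ex)<.06 and abs(d@ey)<.06 and d[2]<-.1: print(round(t,2),n,w,round(r['confidence'],2),'stand',d@ex,d@ey)
    o=bot.get_obs();f.append(np.r_[o['contact_force'],o['torque']])
print(o['t'],o['eef_pos'],np.mean(f,0))
cv2.imwrite('pics/s5c.png',cv2.resize(cv2.cvtColor(p['img'][130:230,170:290],cv2.COLOR_RGB2BGR),None,fx=6,fy=6,interpolation=cv2.INTER_CUBIC))
E
```

```text
22.3 notch [ 0.6723 -0.2117  0.2256] 0.8 stand 4.2400000000019645e-05 0.0008231999999999889
22.45 bight [ 0.6672 -0.2098  0.2117] 0.49 stand -0.0042783999999999696 0.004128799999999999
22.45 notch [ 0.6685 -0.2106  0.2292] 0.97 stand -0.0032692000000000077 0.002984399999999987
22.6 bight [ 0.6684 -0.2105  0.2138] 0.51 stand -0.0033355999999999924 0.0031091999999999995
22.6 notch [ 0.6714 -0.2119  0.2279] 0.78 stand -0.0008763999999999933 0.0008947999999999868
22.75 bight [ 0.6707 -0.2118  0.2151] 0.43 stand -0.001516400000000021 0.0011948000000000128
22.75 bight [ 0.6687 -0.2113  0.2103] 0.41 stand -0.003282400000000022 0.0022568000000000137
22.75 notch [ 0.6692 -0.2115  0.2266] 0.79 stand -0.0028627999999999705 0.001919599999999992
22.9 [ 0.5863 -0.2366  0.1404] [ 0.1093 -0.6578 -2.8958 -0.141   0.2893  0.0014]
```

View pics/s5c.png

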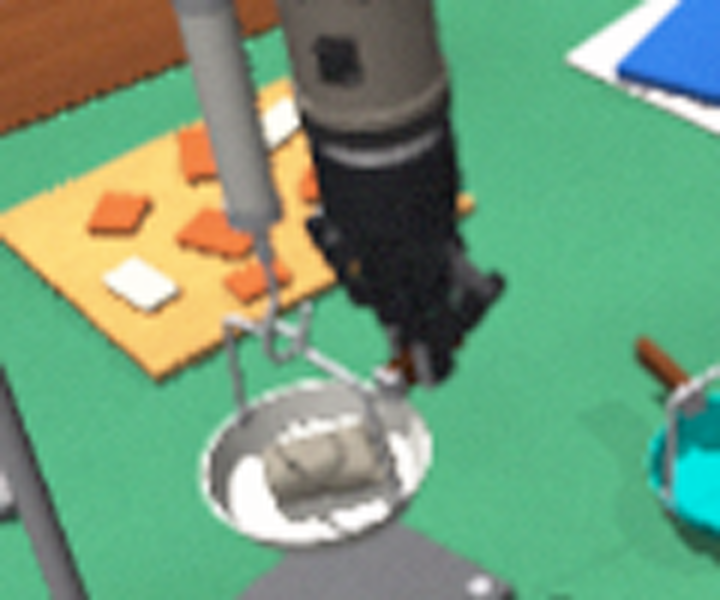

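The bail's wire is inside the hook's throat at (285,330). Now I lower slowly to draw the balance out.

>>> send_rows(
  deltas="0.0004 0 0.0015 0; 0.0008 0 0.003 0; 0.001 0 0.0045 0; 0.001 0 0.006 0; 0.001 0 0.008 0",
)

```text
t: 23.4
eef_pos: [0.5873, -0.2363, 0.1322]
tool_rot: [0.0, 0.987, 0.158, 0.0]
contact_force: [-0.2, 0.9, -3.7]
gripper_width: 0.118
grasp_force: 87.7
```

>>> send_rows(
  deltas="0 0 0.0015 0; 0 0 0.003 0; 0 0 0.0045 0; 0 0 0.006 0; 0 0 0.008 0",
)

```text
t: 23.9
eef_pos: [0.5874, -0.2363, 0.1243]
tool_rot: [0.0, 0.987, 0.158, 0.0]
contact_force: [-0.5, 0.0, -2.3]
gripper_width: 0.122
grasp_force: 87.7
```

>>> send_rows(
  deltas="0 0 0.0016 0; 0 0 0.0032 0; 0 0 0.0048 0; 0 0 0.0064 0; 0 0 0.008 0",
)

```text
t: 24.4
eef_pos: [0.5873, -0.2363, 0.1162]
tool_rot: [0.0, 0.987, 0.158, 0.0]
contact_force: [-0.4, 0.8, -2.3]
gripper_width: 0.123
grasp_force: 87.8
```

>>> send_rows(
  deltas="0 0 0.0016 0; 0 0 0.0032 0; 0 0 0.0048 0; 0 0 0.0064 0; 0 0 0.008 0",
)

```text
t: 24.9
eef_pos: [0.5874, -0.2363, 0.1082]
tool_rot: [0.0, 0.987, 0.158, 0.0]
contact_force: [-0.2, 0.2, -2.1]
gripper_width: 0.116
grasp_force: 87.9
```

>>> send_rows(
  deltas="0 0 0.0016 0; 0 0 0.0032 0; 0 0 0.0048 0; 0 0 0.0064 0; 0 0 0.008 0",
)

```text
t: 25.4
eef_pos: [0.5873, -0.2363, 0.1002]
tool_rot: [0.0, 0.987, 0.158, 0.0]
contact_force: [0.2, 0.2, -1.3]
gripper_width: 0.123
grasp_force: 88.0
```

```bash
cat > m.py <<'E'
from h import *
import sys
ey=np.array([-.292,.956,0]);ex=np.array([.956,.292,0]);pv=np.array([.6725,-.2125,.475])
f=[]
for i in range(int(sys.argv[1])):
    p=bot.read_camera('scene' if i<2 else 'wrist')
    if i<2:
      for n in ['bight','notch','pan']:
        for r in bot.landmark_of(p,n)[:3]:
            w=np.array(r['xyz']);d=w-pv
            if abs(d@ex)<.06 and abs(d@ey)<.06 and d[2]<-.1: print(n,w,round(r['confidence'],2),'stand',d@ex,d@ey)
    o=bot.get_obs();f.append(np.r_[o['contact_force'],o['torque']])
print(o['t'],o['eef_pos'],np.mean(f,0),np.std(f,0)/len(f)**.5)
E
python3 m.py 12
```

```text
bight [ 0.6667 -0.2102  0.1846] 0.44 stand -0.004873200000000027 0.0038924000000000046
notch [ 0.6705 -0.2105  0.1896] 0.74 stand -0.001328000000000001 0.002496000000000002
pan [ 0.6697 -0.2095  0.0799] 0.85 stand -0.0018008000000000227 0.00368560000000001
bight [ 0.6672 -0.2071  0.1874] 0.56 stand -0.0034899999999999758 0.00670999999999998
notch [ 0.6753 -0.2133  0.1891] 0.8 stand 0.0024432000000000247 -0.0015824000000000025
pan [ 0.6702 -0.2092  0.0797] 0.66 stand -0.0012351999999999708 0.003826399999999988
26.3 [ 0.5872 -0.2363  0.1003] [-0.0479  0.0776 -1.1208 -0.0231  0.1031  0.0055] [0.136  0.0748 0.1302 0.0079 0.0061 0.0058]
```

>>> send_rows(
  deltas="0 0 0.0016 0; 0 0 0.0032 0; 0 0 0.0048 0; 0 0 0.0064 0; 0 0 0.008 0",
)

```text
t: 26.8
eef_pos: [0.5873, -0.2363, 0.0922]
tool_rot: [0.0, 0.987, 0.158, 0.0]
contact_force: [-0.4, 0.8, -1.7]
gripper_width: 0.119
grasp_force: 88.0
```

>>> send_rows(
  deltas="0 0 0.0016 0; 0 0 0.0032 0; 0 0 0.0048 0; 0 0 0.0064 0; 0 0 0.008 0",
)

```text
t: 27.3
eef_pos: [0.5873, -0.2363, 0.0842]
tool_rot: [0.0, 0.987, 0.158, 0.0]
contact_force: [0.0, 0.5, -0.8]
gripper_width: 0.121
grasp_force: 88.1
```

```bash
python3 m.py 30
```

```text
bight [ 0.6678 -0.2101  0.1684] 0.5 stand -0.00379240000000004 0.003666799999999997
pan [ 0.6678 -0.2119  0.0615] 0.57 stand -0.004318000000000039 0.0019460000000000007
bight [ 0.6693 -0.2125  0.169 ] 0.4 stand -0.0030591999999999816 0.0009343999999999943
notch [ 0.6693 -0.2102  0.1719] 0.81 stand -0.002387599999999983 0.003133199999999991
pan [ 0.6706 -0.2123  0.0606] 0.96 stand -0.0017580000000000104 0.0007460000000000092
29.1 [ 0.5873 -0.2363  0.0843] [ 0.1021  0.0838 -0.3082 -0.0018  0.0212 -0.0028] [0.0754 0.0971 0.1041 0.006  0.005  0.0057]
```

>>> send_rows(
  deltas="0 0 0.001 0; 0 0 0.002 0; 0 0 0.003 0; 0 0 0.004 0; 0 0 0.0045 0",
)

```text
t: 29.6
eef_pos: [0.5872, -0.2362, 0.0796]
tool_rot: [-0.0, 0.987, 0.158, -0.0]
contact_force: [0.1, -0.0, 0.1]
gripper_width: 0.121
grasp_force: 88.1
```

```bash
python3 m.py 40 | tail -1
```

```text
31.9 [ 0.5873 -0.2363  0.0798] [-0.0341  0.0012 -0.236  -0.0119  0.0081  0.003 ] [0.0953 0.0674 0.0801 0.005  0.0053 0.0052]
```

The hand now carries about 0.1–0.2 N. I lower 1.5 mm more, soften the grip, then open.

>>> send_rows(
  deltas="0 0 0.0005 0; 0 0 0.001 0; 0 0 0.0015 0; 0 0 0.0015 0; 0 0 0.0015 0",
)

```text
t: 32.4
eef_pos: [0.5873, -0.2363, 0.0783]
tool_rot: [0.0, 0.987, 0.158, 0.0]
contact_force: [-0.0, 0.2, 0.5]
gripper_width: 0.117
grasp_force: 88.2
```

>>> send_rows(
  deltas="0 0 0 0; 0 0 0 0; 0 0 0 0; 0 0 0 0; 0 0 0 0",
  force=20,
)

```text
t: 32.9
eef_pos: [0.5873, -0.2363, 0.0783]
tool_rot: [0.0, 0.987, 0.158, 0.0]
contact_force: [0.7, 0.2, 0.2]
gripper_width: 0.121
grasp_force: 88.2
```

>>> send_rows(
  deltas="0 0 0 0; 0 0 0 0; 0 0 0 0; 0 0 0 0; 0 0 0 0",
  claw=0.5,
)

```text
t: 33.4
eef_pos: [0.5873, -0.2363, 0.0783]
tool_rot: [0.0, 0.987, 0.158, 0.0]
contact_force: [-1.3, 0.6, -0.8]
gripper_width: 0.501
grasp_force: 0.0
```

```bash
python3 m.py 8; python3 - <<'E'
from h import *
p=bot.read_camera('wrist');save(p,'w6')
E
```

```text
bight [ 0.6705 -0.2114  0.1594] 0.4 stand -0.0015908000000000046 0.0016355999999999908
bight [ 0.6729 -0.2104  0.1648] 0.4 stand 0.0009956000000000613 0.0018907999999999716
pan [ 0.6743 -0.2135  0.0535] 0.97 stand 0.0014288000000000226 -0.0014816000000000078
bight [ 0.6696 -0.2134  0.1614] 0.38 stand -0.0030352000000000165 -1.3600000000007347e-05
notch [ 0.6745 -0.2128  0.1637] 0.75 stand 0.0018244000000000031 -0.0008707999999999955
34.1 [ 0.5873 -0.2363  0.0783] [-0.0945 -0.0189  0.0299 -0.0084  0.0089  0.0029] [0.11   0.244  0.3039 0.0108 0.0089 0.0054]
```

View pics/w6.png

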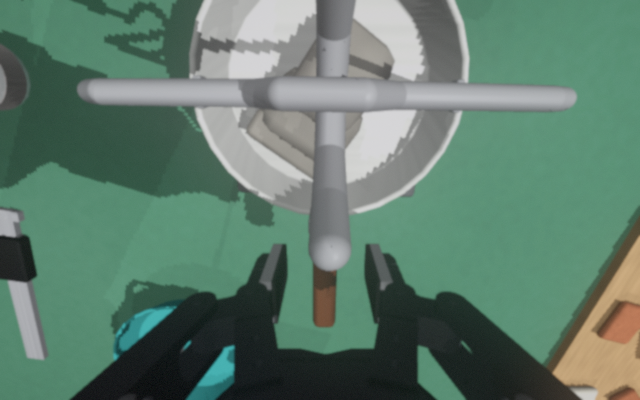

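It's released: the pan hangs free with the find in it, and the handle at (325,295) is clear between the open fingers. I'm backing off along the handle.

>>> send_rows(
  deltas="-0.004 0 0 0; -0.011 0 0 0; -0.02 0 0 0; -0.03 0 0 0; -0.04 0 0 0",
)

```text
t: 34.65
eef_pos: [0.548, -0.2492, 0.0783]
tool_rot: [0.0, 0.988, 0.157, -0.0]
contact_force: [0.4, -0.7, 0.3]
gripper_width: 0.498
grasp_force: 0.0
```

>>> send_rows(
  deltas="-0.01 0 0 0; -0.02 0 0 0; -0.03 0 -0.01 0; -0.035 0 -0.025 0; -0.035 0 -0.04 0",
)

```text
t: 35.15
eef_pos: [0.5154, -0.2602, 0.1199]
tool_rot: [0.0, 0.988, 0.157, 0.0]
contact_force: [0.8, 0.5, 1.2]
gripper_width: 0.505
grasp_force: 0.0
```

>>> send_rows(
  deltas="0 0 -0.02 0; 0 0 -0.04 0; 0 0 -0.06 0; 0 0 -0.07 0; 0 0 -0.08 0",
)

```text
t: 35.65
eef_pos: [0.5165, -0.2595, 0.1999]
tool_rot: [0.0, 0.987, 0.158, 0.001]
contact_force: [0.1, -0.0, -0.4]
gripper_width: 0.497
grasp_force: 0.0
```

```bash
python3 - <<'E'
from h import *
for i in range(8):
    t=bot.get_obs()['t'];p=bot.read_camera('scene')
    for n in ['pan','notch']:
      for r in bot.landmark_of(p,n):
        w=np.array(r['xyz'])
        if np.hypot(*(w[:2]-[.6725,-.2125]))<.06: print(round(t,2),n,w)
print(bot.get_obs()['eef_pos'],bot.get_obs()['t'])
cv2.imwrite('pics/s7c.png',cv2.resize(cv2.cvtColor(p['img'][90:240,160:300],cv2.COLOR_RGB2BGR),None,fx=4,fy=4,interpolation=cv2.INTER_CUBIC))
E
```

```text
35.65 pan [ 0.6765 -0.2114  0.0534]
35.65 notch [ 0.6728 -0.2115  0.1613]
35.8 pan [ 0.6794 -0.2143  0.0504]
35.8 notch [ 0.6756 -0.2123  0.1646]
35.95 pan [ 0.672  -0.2149  0.0555]
35.95 notch [ 0.6712 -0.2122  0.1641]
36.1 pan [ 0.6707 -0.2133  0.054 ]
36.1 notch [ 0.6741 -0.213   0.1621]
36.25 pan [ 0.6689 -0.2129  0.056 ]
36.25 notch [ 0.6701 -0.2097  0.1646]
36.4 pan [ 0.6678 -0.2096  0.0542]
36.4 notch [ 0.6687 -0.2098  0.1638]
36.4 notch [ 0.6644 -0.2092  0.1616]
36.4 notch [ 0.6697 -0.211   0.0547]
36.55 pan [ 0.6733 -0.2094  0.0525]
36.55 pan [ 0.6709 -0.2091  0.1656]
36.55 pan [ 0.669  -0.2107  0.473 ]
36.55 notch [ 0.6739 -0.2091  0.163 ]
36.7 pan [ 0.6741 -0.2088  0.0525]
36.7 notch [ 0.6703 -0.2089  0.163 ]
[ 0.516  -0.2596  0.1983] 36.85
```

View pics/s7c.png

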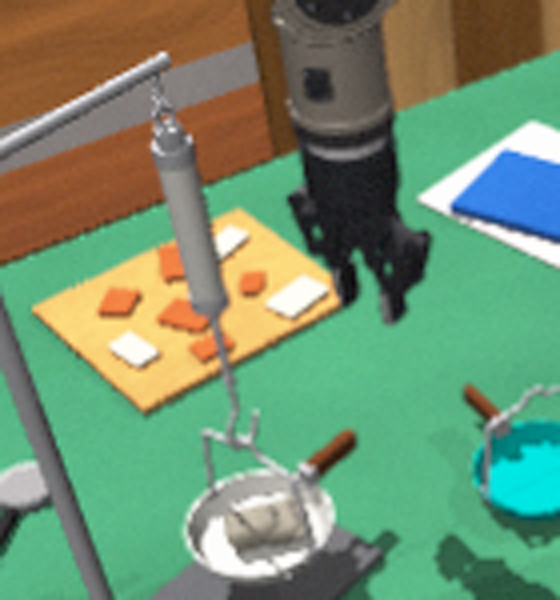

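The pan hangs level in the hook at (240,440) with the find in it. I'll let it settle a few seconds and check the residual motion.

```bash
python3 - <<'E'
from h import *
p=bot.read_camera('scene')
for i in range(160): bot.landmark_of(p,'pan')
prev=None
for i in range(10):
    t=bot.get_obs()['t'];p=bot.read_camera('scene');bot.landmark_of(p,'pan')
    a=cv2.cvtColor(p['img'][190:240,195:255],cv2.COLOR_RGB2GRAY).astype(np.float32)
    if prev is not None: print(round(t,2),cv2.phaseCorrelate(prev,a,cv2.createHanningWindow((60,50),cv2.CV_32F))[0])
    else: prev=a
print(bot.get_obs()['t'])
E
```

```text
45.0 (-0.23957458850857805, 0.08157727792216818)
45.1 (-0.6332340511399188, 0.21072429435714213)
45.2 (-0.6329432652531075, -0.01453278292359883)
45.3 (-0.570373598703771, -0.5780421208857831)
45.4 (-0.560598586829208, 0.14023239121971187)
45.5 (-0.11665530785776923, 0.1651047469128173)
45.6 (0.3167571839770531, 0.11056120577512019)
45.7 (0.37222934602490554, -0.051566894071406466)
45.8 (0.7281298222946546, 0.15112110497802078)
45.9
```

```bash
python3 - <<'E'
from h import *
p=bot.read_camera('scene')
for i in range(300): bot.landmark_of(p,'pan')
prev=None
for i in range(9):
    t=bot.get_obs()['t'];p=bot.read_camera('scene');bot.landmark_of(p,'pan')
    a=cv2.cvtColor(p['img'][190:240,195:255],cv2.COLOR_RGB2GRAY).astype(np.float32)
    if prev is not None: print(round(t,2),cv2.phaseCorrelate(prev,a,cv2.createHanningWindow((60,50),cv2.CV_32F))[0])
    else: prev=a
print(bot.get_obs()['t'],bot.hand_in())
E
```

```text
61.05 (0.14600259004199145, -0.001341702539829015)
61.15 (0.028043739591264938, 0.3709648694721217)
61.25 (-0.11179801166406378, 0.7566113908307308)
61.35 (-0.1876838654512163, 0.5838433254392683)
61.45 (-0.2911525006807345, 0.5200655564767658)
61.55 (-0.13140476016288716, 0.5123307973652125)
61.65 (-0.7373601336439322, 1.1664669978681772)
61.75 (-0.7395557958219072, 0.5473038957611109)
the job is handed in; nothing more can be done
61.85 None
```

I handed the job in at 61.9 s; no verdict came back. The pan with the find hangs level from the balance hook, swaying by an estimated 2 mm, with the arm clear and the caliper, jar and box untouched.

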